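# Seat the rotor on the mixer's drive pins

## Task

Fit the tube rotor onto the drive unit: pick it up by its grip, put its bore over the spindle, turn it until its five holes find the five drive pins, and let it slide fully home so that it lies flat on the hub. Then let go of it; leave the pen, timer, beaker and cup where they are.

Things in the scene. Friction and masses are not known exactly. Their poses are not given: they have to be found in the camera images.
- rotor: Loose aluminium disc, 124 mm across, 10 mm thick, about 0.35 kg, lying flat, right way up. Origin: centre of its underside, z up. A blind centre bore, 14 mm wide, runs 27 mm up from the underside. Five equal through holes, 11.5 mm wide, lie on a circle of 34.5 mm radius, at 0, 72, 144, 216 and 288 degrees from its x; any of the five turns fits. Ten small grey ribs near the rim do not matter.
- grip (a point): Point on the rotor's axis, 50 mm above its underside, in the black upright bar grip on top. The bar is 46 mm long along the rotor's x, 16 mm thick along its y and spans 27 to 63 mm above the underside; take it across the 16 mm. Below it is a 30 mm wide round boss, from the disc up to 27 mm.
- drive_unit: Fixed white housing, 140 x 140 x 45 mm high, small black dial on its front. Origin: centre of its underside, z up, front toward its -x. On top a round steel hub, 100 mm wide, 8 mm high, held by a brake, carries a spindle and five drive pins. The angle at which the hub has stopped differs every time and is NOT given by this pose: see it or find it by touch.
- seat (a point): Centre of the hub's flat top face, 53 mm above the worktop; axes of the housing, not of the hub. Spindle: 12 mm wide, 24 mm tall, last 6 mm tapering to 5. Five equal-spaced pins: 8 mm wide, 14 mm tall, last 4 mm tapering to 4, on a 34.5 mm radius. At a wrong angle the rotor rests on the pin tips, 14 mm above the face; within about 4 degrees of a fit (one every 72 degrees) it begins to drop.
- marker_pen: Bystander: marker pen, 135 mm long, 17 mm thick, lying on the worktop between the rotor and the drive unit. Origin at its underside, mid length.
- timer: Bystander: white kitchen-style lab timer, 45 x 75 x 63 mm, standing behind. Origin: centre of its underside.
- beaker: Bystander: clear plastic beaker, 80 x 75 mm, 95 mm tall, standing behind. Origin: centre of its underside.
- small_cup: Bystander: small white cup, 58 mm across, 32 mm tall, on the left near the sink. Origin: centre of its underside.

How it is judged:
By the outcome, as a careful person would: the job done as asked, in the order asked, and still so for the second after the job is handed in, with the robot touching nothing.
It also fails if it takes over 67 s, if anything falls off the work surface, if the arm or the gripper's body presses on something with over 40 N, if the wrist force passes 120 N, or if a joint passes its speed limit or range.

## Robot

A 6-joint arm with a two-finger parallel gripper is mounted at the origin on a cart in front of the work surface, level with it; the furniture and walls round the work are solid. World frame = base frame: x ahead of the robot, y to its left, z up, the work surface at z = 0. Lengths are in m, angles in rad, forces in N, time in s.
With the tool pointing down it reaches from about 0.275 to 0.825 m from the base axis. Payload 4.9 kg.
Tool frame: the origin (TCP) lies at the very end of the fingers, on their centre line; the grasp point (between the pads) lies r.grasp_offset behind it (r.grasp_offset is the distance from the TCP to the grasp point, in m); z points along the fingers, y is the direction in which the jaws open and shut (so a half turn about z gives the same grasp; the last joint's range is limited). The gripper opens to 85 mm and grips with 20 to 120 N. Pads are 22 mm wide; open, the fingers measure 114 mm over their backs; the gripper's body (76 mm by 85 mm) begins 54 mm behind the grasp point. The pads swing forward as they close: fully open they stand 13 mm farther back than shut.
Start: joints at [0.973, 0.326, -0.193, 1.052, 0, 1.437], TCP at [0.246, 0.492, 0.231] pointing down, gripper open.
Joint ranges: [-2.65, 2.65], [-0.97, 1.79], [-1.3, 1.35], [-1.93, 2.1], [-1.47, 1.37], [-3.14, 3.14]. Speed limits (rad/s): [2.57, 2.57, 3.14, 3.14, 3.14, 3.14].

## Interface

Orientations are given as a rotation vector (axis times angle).
In Python, from station import r gives the robot as it stands.
- The arm moves only by the tool send_rows, never from a script. Its argument "steps" is a list of rows, each an object of numbers: "dx", "dy", "dz": the shift along the tool's x, y, z in m; "rx", "ry", "rz": the turn, a rotation vector about the tool's x, y, z in rad; "claw": the closure in counts, from 0 (fully open) to 255 (shut). A call has 1 to 10 rows; each row shifts and turns the commanded pose from where the row before left it, along the tool's axes as they then stand; what a row does not reach is not made up. A row lasts 1/12 s, in which the tool goes at most 41.7 mm and 7.16 degrees, less where a joint would pass 70% of its speed; a pose out of reach is approached as far as the arm can. A call with a gripper value outside its range is refused whole. The fingers move at their own pace and stop on an object; "squeeze" is the grip in N (left out, the last holds). Time passes only in rows, so rows that do not move let the fingers close. It gives the time, the measured TCP pose, the force and the opening at its end, in the units of the state.
- r.observe(): the state, without advancing time (a new reading comes with each control period).
- r.capture(name): name is "scene" or "top" or "wrist"; returns a dict with "img" (480x640x3 uint8, blue, green, red), "K" (3x3 intrinsics, pixels), "rvec" (rotation vector, rad) and "tvec" (3), from world to camera coordinates, as OpenCV has them. Camera axes: x right, y down, z forward; pixel columns grow to the right and rows downward; lengths in m; the calibration is good to about 2 mm. A picture is of the moment at which its call begins. There is no depth.
- r.hand_in(): hands the job in, once; it reports no verdict.
The state is a dict: "time": time; "joint_positions": joint angles; "joint_velocities": joint speeds; "effort": joint torques, N m; "tcp_pos": TCP position; "ee_rot": TCP orientation; "force": force on the tool from outside, world axes, zero at the start; "wrist_torque": the same for the moment, N m; "width": opening from 0.0 (shut) to 1.0 (fully open).
Only numpy, scipy, OpenCV 4.12 (cv2) and the standard library are available. Lean on these libraries where they do the work, as an engineer would, in place of code of your own. Each camera call takes 0.05 s, during which the arm holds its last target.

## Working session

There is one attempt and no reset: what is moved stays moved. The work goes in short steps, Python scripts to look and compute and a tool call to move; the robot and the scene stay as the last step left them, time stands still between calls to the robot, and variables do not carry over. Pictures are saved under pics/ and viewed, and the job is handed in when it is done.

Besides the shell and the picture viewer there is one more tool, called after "Request:" by a JSON object that holds its "api" and its "payload". send_rows: Moves the arm, as the interface text tells. Its arguments: {"type":"object","properties":{"steps":{"type":"array"},"squeeze":{"type":"number"}},"required":["steps"]}

```bash
ls; mkdir -p pics; python3 - <<'E'
from station import r
import cv2,pickle
print(r.observe(), r.grasp_offset)
for n in ["scene","top","wrist"]:
    c=r.capture(n); cv2.imwrite(f"pics/{n}0.png",c["img"]); pickle.dump(c,open(f"{n}0.pkl","wb")); print(n,c["K"],c["rvec"],c["tvec"])
E
```

```text
pics
{'time': 0.0, 'joint_positions': array([ 9.72809832e-01,  3.26936273e-01, -1.93579111e-01,  1.05198978e+00,
       -2.66850757e-05,  1.43658113e+00]), 'joint_velocities': array([-1.10786532e-03, -1.34146344e-03, -1.65296599e-03, -7.94432315e-05,
        1.22422918e-03, -2.38436672e-03]), 'effort': array([ 8.13744082e-04, -4.43402767e+01,  2.62436289e+01,  1.54952472e-02,
       -4.31327089e-05, -1.55249484e-05]), 'tcp_pos': array([0.24570609, 0.49142253, 0.23050778]), 'ee_rot': array([-7.21844056e-01, -3.05693515e+00,  2.52087936e-03]), 'force': array([0.0290531 , 0.51650658, 0.183707  ]), 'wrist_torque': array([ 0.03741523,  0.0188394 , -0.03682408]), 'width': 1.0031225898730556} 0.0187
scene [[440.07633885   0.         310.0204666 ]
 [  0.         440.07633885 237.64918299]
 [  0.           0.           1.        ]] [ 2.03643663 -0.45870676  0.23934675] [-0.48384817  0.22063686  0.642297  ]
top [[495.34117544   0.         322.10885401]
 [  0.         495.34117544 234.94622503]
 [  0.           0.           1.        ]] [ 2.21869499 -2.175139    0.09491877] [0.03932634 0.55424619 0.97872276]
wrist [[409.70746883   0.         317.90776112]
 [  0.         409.70746883 242.15753118]
 [  0.           0.           1.        ]] [-2.47497975 -1.53073119 -0.19997666] [-0.54901705 -0.03544562  0.37781993]
```

View pics/scene0.png

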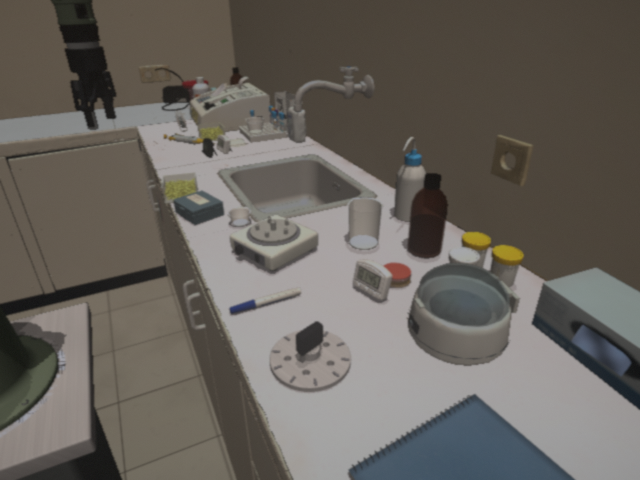

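View pics/top0.png

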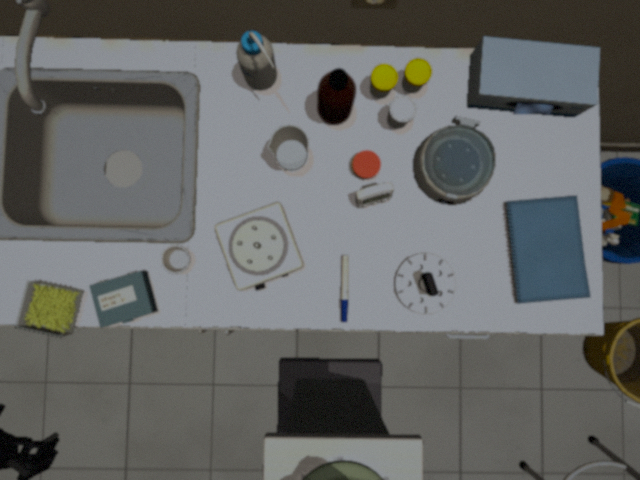

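View pics/wrist0.png

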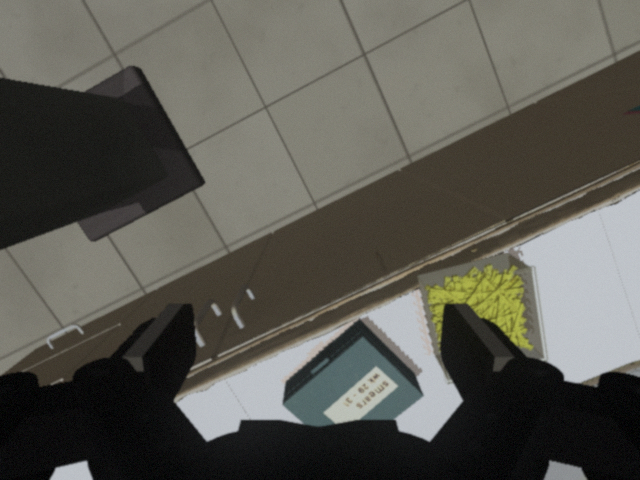

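```bash
python3 - <<'E'
import cv2,pickle,numpy as np
c=pickle.load(open("top0.pkl","rb"));im=c["img"]
a=cv2.resize(im[195:300,205:310],None,fx=5,fy=5,interpolation=cv2.INTER_CUBIC)[:,:]
b=cv2.resize(im[240:325,385:465],None,fx=5,fy=5,interpolation=cv2.INTER_CUBIC)
cv2.imwrite("pics/a.png",cv2.convertScaleAbs(a,alpha=1.3));cv2.imwrite("pics/b.png",cv2.convertScaleAbs(b,alpha=1.3))
R=cv2.Rodrigues(c["rvec"])[0];print((-R.T@c["tvec"].ravel()),R)
w=pickle.load(open("wrist0.pkl","rb"));Rw=cv2.Rodrigues(w["rvec"])[0];p=-Rw.T@w["tvec"].ravel()
T=cv2.Rodrigues(np.array([-7.21844056e-01, -3.05693515e+00,  2.52087936e-03]))[0]
print("cam in tool",T.T@(p-[0.24570609, 0.49142253, 0.23050778]),"\n",T.T@Rw.T,"\n",T)
E
```

```text
[0.48685588 0.06935778 1.01232134] [[ 0.01914153 -0.99960796  0.02043331]
 [-0.99758809 -0.02045869 -0.06632834]
 [ 0.06672038 -0.0191144  -0.99758861]]
cam in tool [ 6.42590260e-02  7.09020585e-05 -1.42411174e-01] 
 [[ 5.05462774e-04 -9.65542963e-01 -2.60243213e-01]
 [ 9.99999822e-01  5.70951860e-04 -1.76050190e-04]
 [ 3.18570369e-04 -2.60243078e-01  9.65543080e-01]] 
 [[-8.94371784e-01  4.47323406e-01 -9.39986402e-04]
 [ 4.47324348e-01  8.94370667e-01 -1.42732221e-03]
 [ 2.02221633e-04 -1.69703552e-03 -9.99998540e-01]]
```

View pics/a.png

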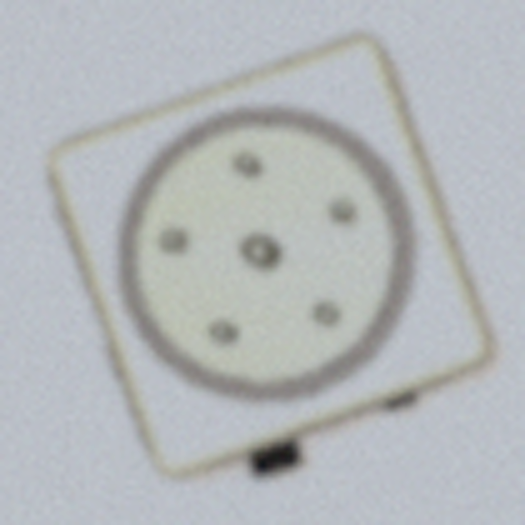

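View pics/b.png

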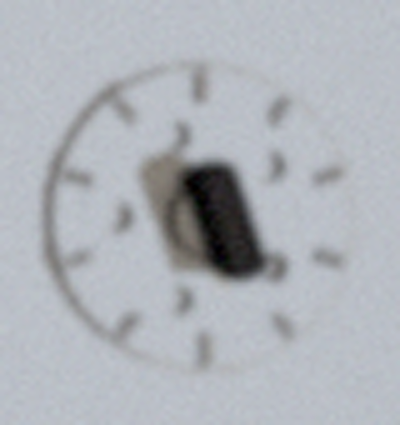

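```bash
cat > h.py <<'E'
import cv2,pickle,numpy as np
def ray(c,uv,z):
    R=cv2.Rodrigues(c["rvec"])[0];t=np.ravel(c["tvec"]);K=c["K"]
    uv=np.atleast_2d(uv).astype(float)
    d=(np.c_[uv,np.ones(len(uv))]@np.linalg.inv(K).T)@R
    o=-R.T@t
    return o+d*((z-o[2])/d[:,2])[:,None]
def circ(P):
    A=np.c_[2*P[:,:2],np.ones(len(P))];s=np.linalg.lstsq(A,(P[:,:2]**2).sum(1),rcond=None)[0]
    return s[:2],np.sqrt(s[2]+s[0]**2+s[1]**2)
def toolT(o): return cv2.Rodrigues(np.array(o["ee_rot"]))[0]
def cmd(o,target,yaw=None):
    """tool-frame shift to target tcp, and rz to yaw (world angle of tool x)"""
    T=toolT(o);d=T.T@(np.array(target)-o["tcp_pos"])
    y0=np.arctan2(T[1,0],T[0,0])
    return d, y0, (None if yaw is None else -((yaw-y0+np.pi/2)%np.pi-np.pi/2))
E
python3 - <<'E'
from h import *
c=pickle.load(open("top0.pkl","rb"))
off=lambda p,o:(np.array(p,float)+.5)/5-.5+np.array(o)
pins=off([(248,165),(343,212),(326,313),(223,331),(174,240)],(205,195))
P=ray(c,pins,.067);ce,rad=circ(P);print("hub",ce,rad,np.degrees(np.arctan2(P[:,1]-ce[1],P[:,0]-ce[0]))%72)
print("spindle",ray(c,off([(260,251)],(205,195)),.077))
hub=off([(267,400),(267,107),(120,255),(412,255)],(205,195));print("hubcirc",circ(ray(c,hub,.053)))
holes=off([(180,135),(277,165),(275,268),(183,298),(122,217)],(385,240))
print("holes",ray(c,holes,.010)[:,:2],circ(ray(c,holes,.01)))
rim=off([(205,60),(205,375),(47,215),(355,215)],(385,240));print("rim",circ(ray(c,rim,.01)))
bar=off([(208,170),(243,270)],(385,240));B=ray(c,bar,.063);print("bar",B,B.mean(0),np.degrees(np.arctan2(*(B[0]-B[1])[1::-1])))
print("pen",ray(c,[(345,255),(344,320)],.01))
E
```

```text
hub [0.52856849 0.17468365] 0.03379540102909413 [11.18334411  9.45110796 11.07366943 11.08950547 11.79603446]
spindle [[0.52826507 0.17457729 0.077     ]]
hubcirc (array([0.52863066, 0.17486741]), np.float64(0.05651433058961605))
holes [[ 0.49366437 -0.15082205]
 [ 0.48227865 -0.19039855]
 [ 0.4407149  -0.18972183]
 [ 0.4279894  -0.15242618]
 [ 0.46010628 -0.12745899]] (array([ 0.46133278, -0.16226662]), np.float64(0.0346612778066155))
rim (array([ 0.46078427, -0.15965257]), np.float64(0.06306772304289805))
bar [[ 0.4801019  -0.15005153  0.063     ]
 [ 0.4421699  -0.16370997  0.063     ]] [ 0.4611359  -0.15688075  0.063     ] 19.802774253735645
pen [[0.5141552  0.00302234 0.01      ]
 [0.38372088 0.00293498 0.01      ]]
```

Request:
{"api": "send_rows", "payload": {"steps": [{"dx": -0.024, "dy": -0.024, "claw": 0}, {"dx": -0.024, "dy": -0.024, "claw": 0}, {"dx": -0.024, "dy": -0.024, "claw": 0}, {"dx": -0.024, "dy": -0.024, "claw": 0}, {"dx": -0.024, "dy": -0.024, "claw": 0}, {"dx": -0.024, "dy": -0.024, "claw": 0}, {"dx": -0.024, "dy": -0.024, "claw": 0}, {"dx": -0.024, "dy": -0.024, "claw": 0}, {"dx": -0.024, "dy": -0.024, "claw": 0}, {"dx": -0.024, "dy": -0.024, "claw": 0}]}}

```text
invalid input at $.steps[0]: expected keys dx, dy, dz, rx, ry, rz, claw
```

Request:
{"api": "send_rows", "payload": {"steps": [{"dx": -0.024, "dy": -0.024}, {"dx": -0.024, "dy": -0.024}, {"dx": -0.024, "dy": -0.024}, {"dx": -0.024, "dy": -0.024}, {"dx": -0.024, "dy": -0.024}, {"dx": -0.024, "dy": -0.024}, {"dx": -0.024, "dy": -0.024}, {"dx": -0.024, "dy": -0.024}, {"dx": -0.024, "dy": -0.024}, {"dx": -0.024, "dy": -0.024}]}}

```text
invalid input at $.steps[0]: expected keys dx, dy, dz, rx, ry, rz, claw
```

Request:
{"api": "send_rows", "payload": {"steps": [{"rz": -0.1}, {"rz": -0.1}, {"rz": -0.1}, {"rz": -0.1}, {"rz": -0.1}, {"rz": -0.1}, {"rz": -0.1}, {"rz": -0.1}, {"dz": 0.02}, {"dz": 0.0}]}}

```text
invalid input at $.steps[0]: expected keys dx, dy, dz, rx, ry, rz, claw
```

```bash
python3 - <<'E'
from station import r
from h import *
c=r.capture("wrist"); cv2.imwrite("pics/w1.png",c["img"]); pickle.dump(c,open("w1.pkl","wb"))
o=r.observe();print(o,toolT(o));print(cmd(o,[.461,-.16,.2],np.radians(199.8)))
E
```

```text
{'time': 0.2, 'joint_positions': array([ 9.72802725e-01,  3.26693855e-01, -1.93189094e-01,  1.05201135e+00,
       -2.50717533e-05,  1.43660983e+00]), 'joint_velocities': array([ 0.0012287 , -0.00089435,  0.0045495 ,  0.00033213, -0.00116484,
       -0.00029885]), 'effort': array([ 4.64830173e-04, -4.43301773e+01,  2.62425828e+01,  1.13341500e-02,
       -1.29853852e-04,  7.88431464e-06]), 'tcp_pos': array([0.24583677, 0.49160837, 0.23078786]), 'ee_rot': array([-7.21948844e-01, -3.05713417e+00,  1.62431306e-03]), 'force': array([ 0.16212056, -0.25295375,  0.39696808]), 'wrist_torque': array([-1.26077039e-02, -4.14265477e-02, -8.91105913e-05]), 'width': 0.9985827862862935} [[-8.94355822e-01  4.47355906e-01 -5.97422748e-04]
 [ 4.47356288e-01  8.94355356e-01 -9.21554738e-04]
 [ 1.22045279e-04 -1.09145867e-03 -9.99999397e-01]]
(array([-0.48393735, -0.48648129,  0.03125979]), np.float64(2.6777854992840493), np.float64(-0.8093823462006213))
```

View pics/w1.png

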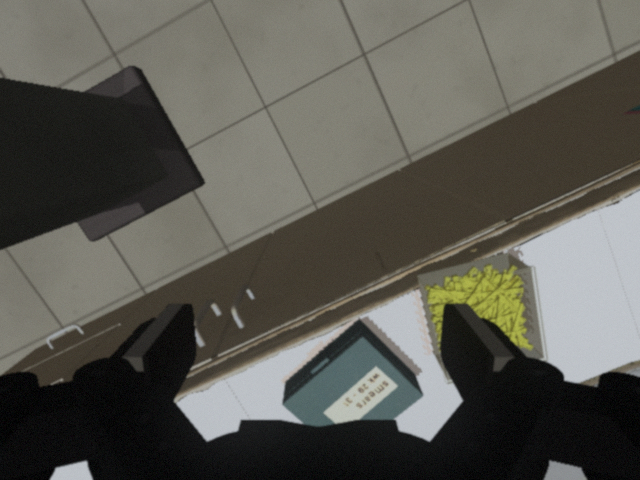

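All keys are needed in each row. (The picture shows the unmoved start view.)

Request:
{"api": "send_rows", "payload": {"steps": [{"dx": -0.024, "dy": -0.024, "dz": 0, "rx": 0, "ry": 0, "rz": 0, "claw": 0}, {"dx": -0.024, "dy": -0.024, "dz": 0, "rx": 0, "ry": 0, "rz": 0, "claw": 0}, {"dx": -0.024, "dy": -0.024, "dz": 0, "rx": 0, "ry": 0, "rz": 0, "claw": 0}, {"dx": -0.024, "dy": -0.024, "dz": 0, "rx": 0, "ry": 0, "rz": 0, "claw": 0}, {"dx": -0.024, "dy": -0.024, "dz": 0, "rx": 0, "ry": 0, "rz": 0, "claw": 0}, {"dx": -0.024, "dy": -0.024, "dz": 0, "rx": 0, "ry": 0, "rz": 0, "claw": 0}, {"dx": -0.024, "dy": -0.024, "dz": 0, "rx": 0, "ry": 0, "rz": 0, "claw": 0}, {"dx": -0.024, "dy": -0.024, "dz": 0, "rx": 0, "ry": 0, "rz": 0, "claw": 0}, {"dx": -0.024, "dy": -0.024, "dz": 0, "rx": 0, "ry": 0, "rz": 0, "claw": 0}, {"dx": -0.024, "dy": -0.024, "dz": 0, "rx": 0, "ry": 0, "rz": 0, "claw": 0}]}}

```text
time: 1.03
tcp_pos: [0.3534, 0.1684, 0.2313]
ee_rot: [0.721, 3.057, 0.0]
force: [0.7, 0.7, -0.0]
width: 0.998
```

Request:
{"api": "send_rows", "payload": {"steps": [{"dx": -0.024, "dy": -0.024, "dz": 0, "rx": 0, "ry": 0, "rz": 0, "claw": 0}, {"dx": -0.024, "dy": -0.024, "dz": 0, "rx": 0, "ry": 0, "rz": 0, "claw": 0}, {"dx": -0.024, "dy": -0.024, "dz": 0, "rx": 0, "ry": 0, "rz": 0, "claw": 0}, {"dx": -0.024, "dy": -0.024, "dz": 0, "rx": 0, "ry": 0, "rz": 0, "claw": 0}, {"dx": -0.024, "dy": -0.024, "dz": 0, "rx": 0, "ry": 0, "rz": 0, "claw": 0}, {"dx": -0.024, "dy": -0.024, "dz": 0, "rx": 0, "ry": 0, "rz": 0, "claw": 0}, {"dx": -0.024, "dy": -0.024, "dz": 0, "rx": 0, "ry": 0, "rz": 0, "claw": 0}, {"dx": -0.024, "dy": -0.024, "dz": 0, "rx": 0, "ry": 0, "rz": 0, "claw": 0}, {"dx": -0.024, "dy": -0.024, "dz": 0, "rx": 0, "ry": 0, "rz": 0, "claw": 0}, {"dx": -0.024, "dy": -0.024, "dz": 0, "rx": 0, "ry": 0, "rz": 0, "claw": 0}]}}

```text
time: 1.87
tcp_pos: [0.4607, -0.1538, 0.2312]
ee_rot: [-0.723, -3.057, -0.0]
force: [0.8, 0.3, -0.1]
width: 0.999
```

Request:
{"api": "send_rows", "payload": {"steps": [{"dx": 0, "dy": 0, "dz": 0, "rx": 0, "ry": 0, "rz": -0.1, "claw": 0}, {"dx": 0, "dy": 0, "dz": 0, "rx": 0, "ry": 0, "rz": -0.1, "claw": 0}, {"dx": 0, "dy": 0, "dz": 0, "rx": 0, "ry": 0, "rz": -0.1, "claw": 0}, {"dx": 0, "dy": 0, "dz": 0, "rx": 0, "ry": 0, "rz": -0.1, "claw": 0}, {"dx": 0, "dy": 0, "dz": 0, "rx": 0, "ry": 0, "rz": -0.1, "claw": 0}, {"dx": 0, "dy": 0, "dz": 0, "rx": 0, "ry": 0, "rz": -0.1, "claw": 0}, {"dx": 0, "dy": 0, "dz": 0, "rx": 0, "ry": 0, "rz": -0.1, "claw": 0}, {"dx": 0, "dy": 0, "dz": 0.01, "rx": 0, "ry": 0, "rz": -0.1, "claw": 0}, {"dx": 0, "dy": 0, "dz": 0.02, "rx": 0, "ry": 0, "rz": 0, "claw": 0}, {"dx": 0, "dy": 0, "dz": 0, "rx": 0, "ry": 0, "rz": 0, "claw": 0}]}}

```text
time: 2.7
tcp_pos: [0.4588, -0.1512, 0.1986]
ee_rot: [0.525, -3.094, -0.004]
force: [-1.0, 1.4, -0.4]
width: 1.002
```

```bash
python3 - <<'E'
from station import r
from h import *
c=r.capture("wrist"); cv2.imwrite("pics/w2.png",c["img"]); pickle.dump(c,open("w2.pkl","wb"))
o=r.observe();print(o,toolT(o));print(cmd(o,[.461,-.16,.2],np.radians(199.8)))
E
```

```text
{'time': 2.75, 'joint_positions': array([-4.71274491e-01,  2.32323845e-01, -4.06937877e-01,  9.35539854e-01,
       -2.98409485e-05, -8.07167819e-01]), 'joint_velocities': array([-0.00069779, -0.0202134 ,  0.04331972,  0.03014825, -0.0009002 ,
        0.00142949]), 'effort': array([-6.39648736e-02, -3.72227776e+01,  2.44891798e+01, -4.82638255e-01,
       -2.67515446e-03, -1.67796237e-02]), 'tcp_pos': array([ 0.45913297, -0.15136598,  0.19986368]), 'ee_rot': array([ 0.52460258, -3.09420173, -0.00371184]), 'force': array([ 0.57321708, -0.96702786,  0.2902224 ]), 'wrist_torque': array([-0.04004215,  0.02249858,  0.0331417 ]), 'width': 1.001080160427454} [[-0.94411121 -0.32960762 -0.00358218]
 [-0.32961526  0.94411364  0.00179188]
 [ 0.00279137  0.00287247 -0.99999198]]
(array([ 0.0010836 , -0.0087665 , -0.00015848]), np.float64(-2.805695256938694), np.float64(-0.00967779524377832))
```

View pics/w2.png

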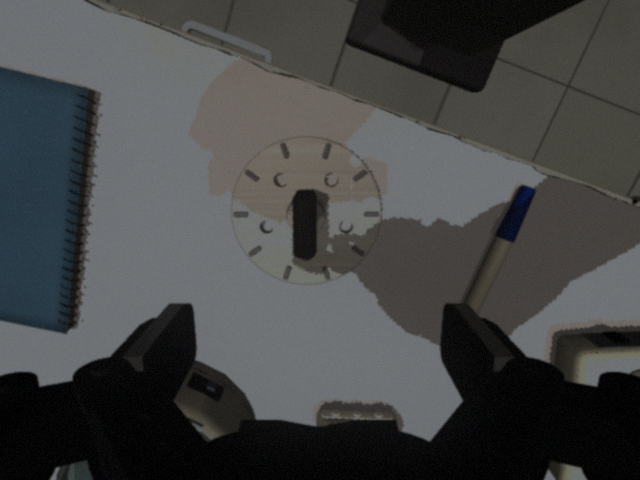

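```bash
python3 - <<'E'
from h import *
c=pickle.load(open("w2.pkl","rb"));im=c["img"]
g=cv2.cvtColor(im,cv2.COLOR_BGR2GRAY)
m=((g<45)*255).astype(np.uint8);m[:, :270]=0;m[:,345:]=0;m[:170]=0;m[280:]=0
k,l,s,ce=cv2.connectedComponentsWithStats(m);i=1+np.argmax(s[1:,4]);print(s[i])
ys,xs=np.where(l==i)
q=ray(c,np.c_[xs,ys],.063)[:,:2]
print(cv2.minAreaRect((q*1000).astype(np.float32)))
e=[]
for y in range(200,250,4):
    rr=xs[ys==y];e.append((y,rr.min(),rr.max()))
print(e)
cv2.imwrite("pics/w2b.png",cv2.convertScaleAbs(cv2.resize(im[125:295,220:395],None,fx=4,fy=3.5,interpolation=cv2.INTER_CUBIC),alpha=1.6))
E
```

```text
[ 292  190   33   71 1644]
((459.18389892578125, -158.87364196777344), (49.78443145751953, 21.928621292114258), 19.50252342224121)
[(200, np.int64(293), np.int64(320)), (204, np.int64(292), np.int64(323)), (208, np.int64(293), np.int64(323)), (212, np.int64(293), np.int64(323)), (216, np.int64(293), np.int64(317)), (220, np.int64(294), np.int64(316)), (224, np.int64(294), np.int64(316)), (228, np.int64(294), np.int64(316)), (232, np.int64(294), np.int64(316)), (236, np.int64(294), np.int64(315)), (240, np.int64(294), np.int64(316)), (244, np.int64(294), np.int64(316)), (248, np.int64(294), np.int64(316))]
```

View pics/w2b.png

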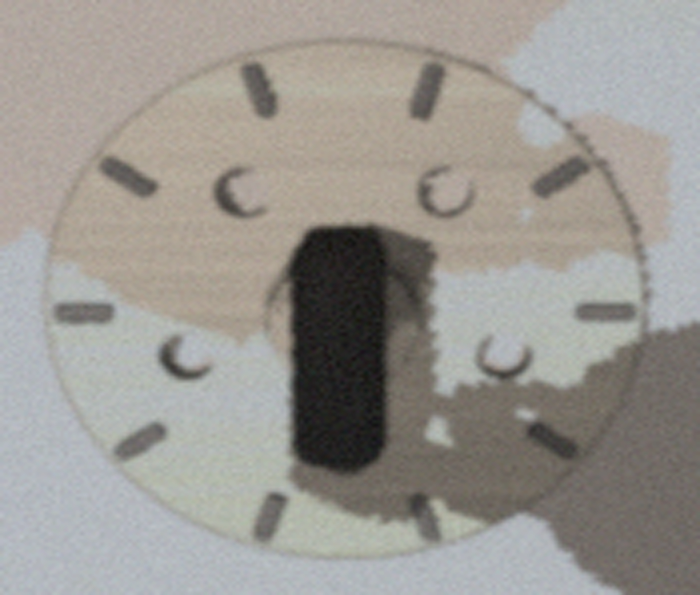

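```bash
python3 - <<'E'
from h import *
from station import r
c=pickle.load(open("w2.pkl","rb"))
f=lambda p:np.array(p,float)/[4,3.5]+[220,125]
h=ray(c,f([(242,192),(446,192),(504,355),(186,356)]),.01);ce,rad=circ(h);print("holes",ce,rad,np.degrees(np.arctan2(*(h[:,:2]-ce).T[::-1]))%72)
print("rim",circ(ray(c,f([(44,300),(648,300),(346,40),(346,558),(133,115),(556,115)]),.01)))
print("bar",ray(c,[(305,224)],.063), ray(c,[(305,191),(305,256)],.063))
print(cmd(r.observe(),[.4615,-.1595,.11]))
E
```

```text
holes [ 0.46189064 -0.1608924 ] 0.03456924216519779 [19.5227601  18.815114   19.57557136 19.32633041]
rim (array([ 0.46179001, -0.16058529]), np.float64(0.06171743335158568))
bar [[ 0.45873899 -0.16138995  0.063     ]] [[ 0.43702802 -0.16878992  0.063     ]
 [ 0.480686   -0.15390954  0.063     ]]
(array([ 0.00019552, -0.00871777,  0.08983991]), np.float64(-2.805695256938694), None)
```

Request:
{"api": "send_rows", "payload": {"steps": [{"dx": 0, "dy": -0.0095, "dz": 0.01, "rx": 0, "ry": 0, "rz": 0, "claw": 0}, {"dx": 0, "dy": 0, "dz": 0.02, "rx": 0, "ry": 0, "rz": 0, "claw": 0}, {"dx": 0, "dy": 0, "dz": 0.02, "rx": 0, "ry": 0, "rz": 0, "claw": 0}, {"dx": 0, "dy": 0, "dz": 0.02, "rx": 0, "ry": 0, "rz": 0, "claw": 0}, {"dx": 0, "dy": 0, "dz": 0.02, "rx": 0, "ry": 0, "rz": 0, "claw": 0}, {"dx": 0, "dy": 0, "dz": 0.01, "rx": 0, "ry": 0, "rz": 0, "claw": 0}, {"dx": 0, "dy": 0, "dz": 0, "rx": 0, "ry": 0, "rz": 0, "claw": 0}]}}

```text
time: 3.33
tcp_pos: [0.4627, -0.1609, 0.0995]
ee_rot: [0.524, -3.095, -0.003]
force: [0.5, 0.0, -0.0]
width: 0.999
```

```bash
python3 - <<'E'
from station import r
from h import *
c=r.capture("wrist"); cv2.imwrite("pics/w3.png",c["img"]); pickle.dump(c,open("w3.pkl","wb"))
o=r.observe();print(o["tcp_pos"],toolT(o));print(cmd(o,[.4618,-.1606,.033],np.radians(19.3)))
E
```

```text
[ 0.46342    -0.16123754  0.1007835 ] [[-9.44142477e-01 -3.29534198e-01 -1.48200009e-03]
 [-3.29535385e-01  9.44143010e-01  6.37576611e-04]
 [ 1.18911673e-03  1.09033463e-03 -9.99998699e-01]]
(array([0.00123882, 0.00106186, 0.06778622]), np.float64(-2.8057809766955093), np.float64(-0.0010368687406216992))
```

View pics/w3.png

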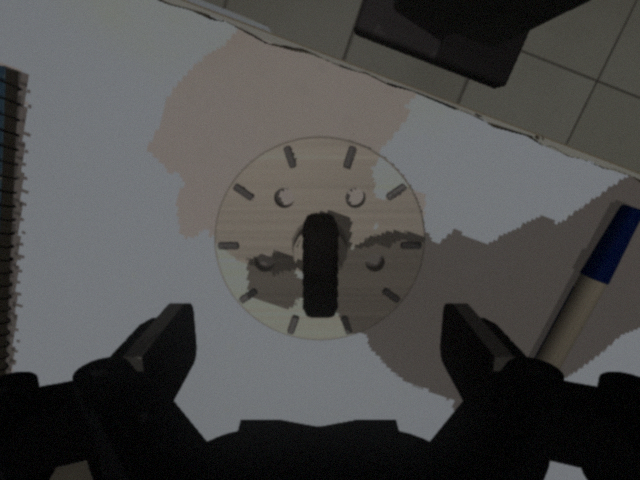

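Request:
{"api": "send_rows", "payload": {"steps": [{"dx": 0.001, "dy": 0.0005, "dz": 0.015, "rx": 0, "ry": 0, "rz": 0, "claw": 0}, {"dx": 0, "dy": 0, "dz": 0.015, "rx": 0, "ry": 0, "rz": 0, "claw": 0}, {"dx": 0, "dy": 0, "dz": 0.015, "rx": 0, "ry": 0, "rz": 0, "claw": 0}, {"dx": 0, "dy": 0, "dz": 0.015, "rx": 0, "ry": 0, "rz": 0, "claw": 0}, {"dx": 0, "dy": 0, "dz": 0.007, "rx": 0, "ry": 0, "rz": 0, "claw": 0}, {"dx": 0, "dy": 0, "dz": 0, "rx": 0, "ry": 0, "rz": 0, "claw": 0}, {"dx": 0, "dy": 0, "dz": 0, "rx": 0, "ry": 0, "rz": 0, "claw": 0}]}}

```text
time: 3.97
tcp_pos: [0.4633, -0.1613, 0.035]
ee_rot: [-0.525, 3.097, -0.001]
force: [1.1, -0.5, -0.0]
width: 0.998
```

Request:
{"api": "send_rows", "payload": {"steps": [{"dx": 0, "dy": 0, "dz": 0, "rx": 0, "ry": 0, "rz": 0, "claw": 180}, {"dx": 0, "dy": 0, "dz": 0, "rx": 0, "ry": 0, "rz": 0, "claw": 255}, {"dx": 0, "dy": 0, "dz": 0, "rx": 0, "ry": 0, "rz": 0, "claw": 255}, {"dx": 0, "dy": 0, "dz": 0, "rx": 0, "ry": 0, "rz": 0, "claw": 255}, {"dx": 0, "dy": 0, "dz": 0, "rx": 0, "ry": 0, "rz": 0, "claw": 255}, {"dx": 0, "dy": 0, "dz": 0, "rx": 0, "ry": 0, "rz": 0, "claw": 255}, {"dx": 0, "dy": 0, "dz": 0, "rx": 0, "ry": 0, "rz": 0, "claw": 255}, {"dx": 0, "dy": 0, "dz": 0, "rx": 0, "ry": 0, "rz": 0, "claw": 255}, {"dx": 0, "dy": 0, "dz": 0, "rx": 0, "ry": 0, "rz": 0, "claw": 255}, {"dx": 0, "dy": 0, "dz": 0, "rx": 0, "ry": 0, "rz": 0, "claw": 255}], "squeeze": 50}}

```text
time: 4.8
tcp_pos: [0.4629, -0.161, 0.0346]
ee_rot: [-0.525, 3.097, -0.0]
force: [0.1, 0.3, 4.3]
width: 0.181
```

```bash
python3 - <<'E'
from station import r
from h import *
o=r.observe();print(o,toolT(o))
c=r.capture("wrist"); cv2.imwrite("pics/w4.png",c["img"]); pickle.dump(c,open("w4.pkl","wb"))
E
```

```text
{'time': 4.8, 'joint_positions': array([-4.85563255e-01,  4.50873879e-01, -5.93606703e-01,  5.25768521e-01,
        1.34365588e-04, -8.21741383e-01]), 'joint_velocities': array([-7.36921227e-04,  1.68413579e-03, -3.03794723e-05,  2.29764247e-03,
       -9.02190839e-06,  5.92717568e-04]), 'effort': array([-1.78497811e-01, -4.01363432e+01,  1.72503251e+01, -4.21191668e-01,
       -9.64059611e-02, -5.63479640e-03]), 'tcp_pos': array([ 0.46287592, -0.16099557,  0.0346391 ]), 'ee_rot': array([-5.25497920e-01,  3.09680699e+00, -3.55087313e-04]), 'force': array([0.13889994, 0.27352366, 4.29983554]), 'wrist_torque': array([ 0.16968833,  0.13939734, -0.02528964]), 'width': 0.18124033498446182} [[-9.44022181e-01 -3.29881527e-01  5.46680732e-04]
 [-3.29881644e-01  9.44022289e-01 -1.36558392e-04]
 [-4.71030705e-04 -3.09254089e-04 -9.99999841e-01]]
```

View pics/w4.png

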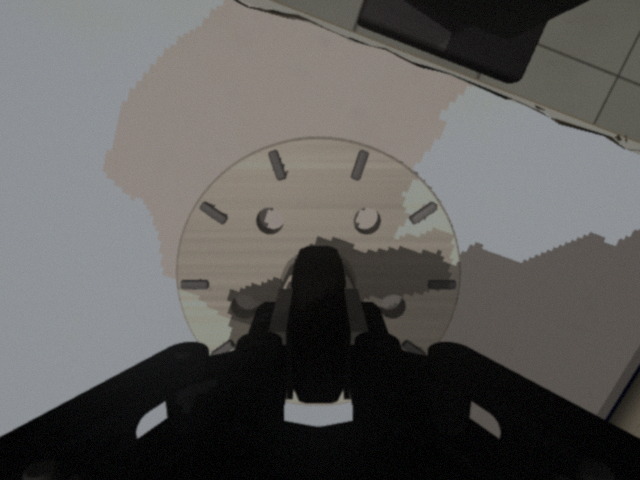

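```bash
python3 - <<'E'
from h import *
c=pickle.load(open("w4.pkl","rb"))
h=ray(c,[(318.5,137),(177.5,265),(460,265),(222,181),(414,181)],.01);ce,rad=circ(h);print(ce,rad)
t=np.array([ 0.46287592, -0.16099557]);T=np.array([[-.944,-.33],[-.33,.944]])
print(T.T@(ce-t))
h=ray(c,[(269.5,220),(367,220)],.01)[:,:2];print(h,T.T@(h-t).T, "expect x", 34.5*np.cos(np.radians(36)))
E
```

```text
[ 0.46286432 -0.16176488] 0.06083310484454118
[ 0.00026482 -0.0007224 ]
[[ 0.44224081 -0.19058348]
 [ 0.42882919 -0.15231511]] [[ 0.02924355  0.02927556]
 [-0.0211214   0.01942978]] expect x 27.911086305935687
```

Request:
{"api": "send_rows", "payload": {"steps": [{"dx": 0, "dy": 0, "dz": -0.01, "rx": 0, "ry": 0, "rz": 0, "claw": 255}, {"dx": 0, "dy": 0, "dz": -0.02, "rx": 0, "ry": 0, "rz": 0, "claw": 255}, {"dx": 0, "dy": 0, "dz": -0.02, "rx": 0, "ry": 0, "rz": 0, "claw": 255}, {"dx": 0, "dy": 0, "dz": -0.02, "rx": 0, "ry": 0, "rz": 0, "claw": 255}, {"dx": 0, "dy": 0, "dz": -0.02, "rx": 0, "ry": 0, "rz": 0, "claw": 255}, {"dx": 0, "dy": 0, "dz": -0.02, "rx": 0, "ry": 0, "rz": 0, "claw": 255}, {"dx": 0, "dy": 0, "dz": -0.01, "rx": 0, "ry": 0, "rz": 0, "claw": 255}, {"dx": 0, "dy": 0, "dz": 0, "rx": 0, "ry": 0, "rz": 0.073, "claw": 255}, {"dx": 0, "dy": 0, "dz": 0, "rx": 0, "ry": 0, "rz": 0.073, "claw": 255}, {"dx": 0, "dy": 0, "dz": 0, "rx": 0, "ry": 0, "rz": 0, "claw": 255}], "squeeze": 70}}

```text
time: 5.68
tcp_pos: [0.4622, -0.1607, 0.1541]
ee_rot: [0.296, -3.127, -0.001]
force: [-0.2, 0.5, -2.9]
width: 0.172
```

```bash
python3 - <<'E'
from station import r
from h import *
o=r.observe();print(o["tcp_pos"],o["width"],o["force"],toolT(o),cmd(o,[.5285,.1746,.15],np.radians(10.9)))
E
```

```text
[ 0.46217439 -0.16072949  0.15412488] 0.17230468899268223 [-0.19740465  0.46937082 -2.88980123] [[-9.82186191e-01 -1.87909116e-01 -6.70358295e-04]
 [-1.87909324e-01  9.82186346e-01  2.61308752e-04]
 [ 6.09314468e-04  3.82620422e-04 -9.99999741e-01]] (array([-0.12815815,  0.31689128,  0.00416804]), np.float64(-2.9525595007611107), np.float64(-0.0012077356386992477))
```

Request:
{"api": "send_rows", "payload": {"steps": [{"dx": -0.012, "dy": 0.03, "dz": 0, "rx": 0, "ry": 0, "rz": 0, "claw": 255}, {"dx": -0.012, "dy": 0.03, "dz": 0, "rx": 0, "ry": 0, "rz": 0, "claw": 255}, {"dx": -0.012, "dy": 0.03, "dz": 0, "rx": 0, "ry": 0, "rz": 0, "claw": 255}, {"dx": -0.012, "dy": 0.03, "dz": 0, "rx": 0, "ry": 0, "rz": 0, "claw": 255}, {"dx": -0.012, "dy": 0.03, "dz": 0, "rx": 0, "ry": 0, "rz": 0, "claw": 255}, {"dx": -0.012, "dy": 0.03, "dz": 0, "rx": 0, "ry": 0, "rz": 0, "claw": 255}, {"dx": -0.012, "dy": 0.03, "dz": 0, "rx": 0, "ry": 0, "rz": 0, "claw": 255}, {"dx": -0.012, "dy": 0.03, "dz": 0, "rx": 0, "ry": 0, "rz": 0, "claw": 255}, {"dx": -0.012, "dy": 0.03, "dz": 0, "rx": 0, "ry": 0, "rz": 0, "claw": 255}, {"dx": -0.012, "dy": 0.03, "dz": 0, "rx": 0, "ry": 0, "rz": 0, "claw": 255}]}}

```text
time: 6.52
tcp_pos: [0.5231, 0.1579, 0.1536]
ee_rot: [0.302, -3.126, 0.0]
force: [1.0, -0.5, -3.8]
width: 0.175
```

Request:
{"api": "send_rows", "payload": {"steps": [{"dx": -0.008, "dy": 0.017, "dz": 0, "rx": 0, "ry": 0, "rz": 0, "claw": 255}, {"dx": 0, "dy": 0, "dz": 0, "rx": 0, "ry": 0, "rz": 0, "claw": 255}, {"dx": 0, "dy": 0, "dz": 0, "rx": 0, "ry": 0, "rz": 0, "claw": 255}, {"dx": 0, "dy": 0, "dz": 0, "rx": 0, "ry": 0, "rz": 0, "claw": 255}]}}

```text
time: 6.85
tcp_pos: [0.5276, 0.174, 0.1535]
ee_rot: [0.3, -3.125, 0.001]
force: [-0.3, -0.4, -2.7]
width: 0.171
```

```bash
python3 - <<'E'
from station import r
from h import *
o=r.observe();print(o["tcp_pos"],o["width"],o["force"],o["wrist_torque"],cmd(o,[.5285,.1746,.15],np.radians(10.9)))
for n in ["scene","top","wrist"]:
    c=r.capture(n); pickle.dump(c,open(n+"5.pkl","wb")); cv2.imwrite(f"pics/{n}5.png",c["img"])
    if n=="scene": cv2.imwrite("pics/scene5.png",cv2.resize(c["img"][100:290,180:380],None,fx=3,fy=3,interpolation=cv2.INTER_CUBIC))
E
```

```text
[0.52755768 0.17400602 0.15354546] 0.17084927172193753 [-0.2659084  -0.44596859 -2.72097143] [-0.02573536 -0.04497777 -0.01219582] (array([-0.00104502,  0.00040614,  0.00354317]), np.float64(-2.9504772960048453), np.float64(0.0008744691175657238))
```

View pics/scene5.png

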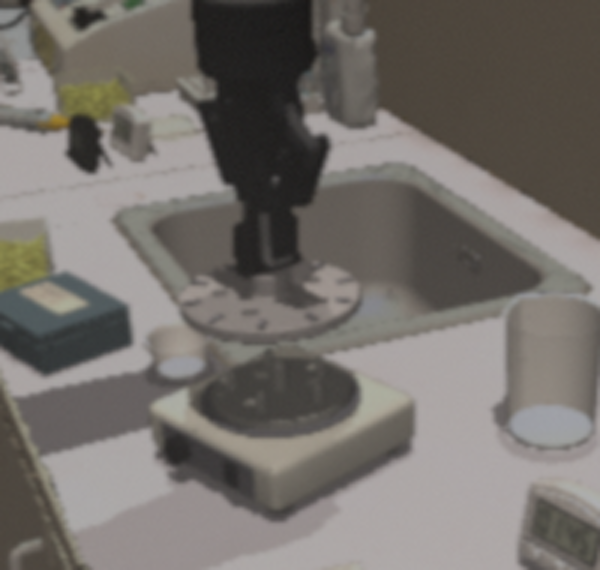

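View pics/wrist5.png

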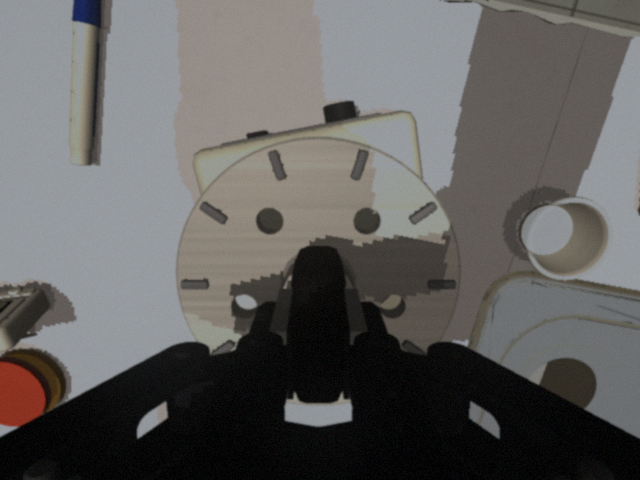

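Request:
{"api": "send_rows", "payload": {"steps": [{"dx": -0.001, "dy": 0.0005, "dz": 0.012, "rx": 0, "ry": 0, "rz": 0, "claw": 255}, {"dx": 0, "dy": 0, "dz": 0.012, "rx": 0, "ry": 0, "rz": 0, "claw": 255}, {"dx": 0, "dy": 0, "dz": 0.012, "rx": 0, "ry": 0, "rz": 0, "claw": 255}, {"dx": 0, "dy": 0, "dz": 0.003, "rx": 0, "ry": 0, "rz": 0, "claw": 255}, {"dx": 0, "dy": 0, "dz": 0.003, "rx": 0, "ry": 0, "rz": 0, "claw": 255}, {"dx": 0, "dy": 0, "dz": 0.003, "rx": 0, "ry": 0, "rz": 0, "claw": 255}, {"dx": 0, "dy": 0, "dz": 0, "rx": 0, "ry": 0, "rz": 0, "claw": 255}]}}

```text
time: 7.58
tcp_pos: [0.5294, 0.1749, 0.1093]
ee_rot: [-0.298, 3.127, -0.0]
force: [0.8, 0.3, -2.8]
width: 0.173
```

Request:
{"api": "send_rows", "payload": {"steps": [{"dx": 0, "dy": 0, "dz": 0.002, "rx": 0, "ry": 0, "rz": 0, "claw": 255}, {"dx": 0, "dy": 0, "dz": 0.002, "rx": 0, "ry": 0, "rz": 0, "claw": 255}, {"dx": 0, "dy": 0, "dz": 0, "rx": 0, "ry": 0, "rz": 0, "claw": 255}, {"dx": 0, "dy": 0, "dz": 0, "rx": 0, "ry": 0, "rz": 0, "claw": 255}]}}

```text
time: 7.92
tcp_pos: [0.5295, 0.1753, 0.1055]
ee_rot: [-0.298, 3.127, 0.0]
force: [0.6, -0.9, -2.3]
width: 0.173
```

```bash
python3 - <<'E'
from station import r
from h import *
o=r.observe();print(o["tcp_pos"],o["width"],o["force"],o["wrist_torque"],cmd(o,[.5285,.1746,.15],np.radians(10.9)))
c=r.capture("scene")
cv2.imwrite("pics/scene6.png",cv2.resize(c["img"][100:290,180:380],None,fx=3,fy=3,interpolation=cv2.INTER_CUBIC))
E
```

```text
[0.52953287 0.17532501 0.10548541] 0.17326085321997778 [ 0.55132605 -0.86639493 -2.32007617] [ 0.00555344 -0.11945875 -0.04007679] (array([ 0.00112417, -0.00051491, -0.0445153 ]), np.float64(-2.951286877528778), np.float64(6.488759363243446e-05))
```

View pics/scene6.png

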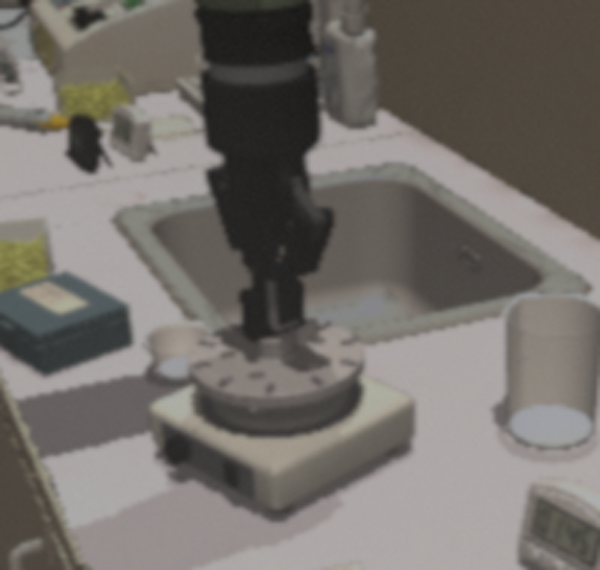

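Request:
{"api": "send_rows", "payload": {"steps": [{"dx": 0, "dy": 0, "dz": 0.0015, "rx": 0, "ry": 0, "rz": 0, "claw": 255}, {"dx": 0, "dy": 0, "dz": 0.0015, "rx": 0, "ry": 0, "rz": 0, "claw": 255}, {"dx": 0, "dy": 0, "dz": 0.0015, "rx": 0, "ry": 0, "rz": 0, "claw": 255}, {"dx": 0, "dy": 0, "dz": 0, "rx": 0, "ry": 0, "rz": 0, "claw": 255}]}}

```text
time: 8.3
tcp_pos: [0.5297, 0.1754, 0.1007]
ee_rot: [-0.298, 3.127, 0.001]
force: [1.8, 1.4, -3.8]
width: 0.174
```

Request:
{"api": "send_rows", "payload": {"steps": [{"dx": 0, "dy": 0, "dz": 0.0015, "rx": 0, "ry": 0, "rz": 0, "claw": 255}, {"dx": 0, "dy": 0, "dz": 0, "rx": 0, "ry": 0, "rz": 0, "claw": 255}, {"dx": 0, "dy": 0, "dz": 0, "rx": 0, "ry": 0, "rz": 0, "claw": 255}]}}

```text
time: 8.55
tcp_pos: [0.5297, 0.1754, 0.0993]
ee_rot: [-0.298, 3.127, 0.0]
force: [3.1, 0.7, -3.7]
width: 0.178
```

```bash
python3 - <<'E'
from station import r
from h import *
o=r.observe();print(o["tcp_pos"],o["width"],o["force"],o["wrist_torque"],cmd(o,[.5285,.1746,.15],np.radians(10.9)))
E
```

```text
[0.52965678 0.17538528 0.0992647 ] 0.17790525756620812 [ 3.14727537  0.67438061 -3.65710171] [ 0.27728003 -0.61402018 -0.01607415] (array([ 0.0012487 , -0.00054234, -0.0507363 ]), np.float64(-2.9513875005059615), np.float64(-3.573538355006178e-05))
```

Request:
{"api": "send_rows", "payload": {"steps": [{"dx": -0.0005, "dy": 0, "dz": 0.001, "rx": 0, "ry": 0, "rz": 0, "claw": 255}, {"dx": 0, "dy": 0, "dz": 0.001, "rx": 0, "ry": 0, "rz": 0, "claw": 255}, {"dx": 0, "dy": 0, "dz": 0.001, "rx": 0, "ry": 0, "rz": 0, "claw": 255}, {"dx": 0, "dy": 0, "dz": 0, "rx": 0, "ry": 0, "rz": 0, "claw": 255}]}}

```text
time: 8.88
tcp_pos: [0.5298, 0.1754, 0.0961]
ee_rot: [0.298, -3.127, -0.0]
force: [1.5, 2.0, -3.1]
width: 0.173
```

```bash
python3 - <<'E'
from station import r
from h import *
o=r.observe();print(o["tcp_pos"],o["width"],o["force"],o["wrist_torque"],cmd(o,[.5285,.1746,.15],np.radians(10.9)))
E
```

```text
[0.52978908 0.17535678 0.09612172] 0.1726709848947556 [ 1.49275249  2.03016712 -3.08145385] [ 0.23313887 -0.39904367  0.01870524] (array([ 0.00140906, -0.00049555, -0.05387831]), np.float64(-2.951387447162557), np.float64(-3.568204014570142e-05))
```

Request:
{"api": "send_rows", "payload": {"steps": [{"dx": 0, "dy": 0, "dz": 0.0015, "rx": 0, "ry": 0, "rz": 0, "claw": 255}, {"dx": 0, "dy": 0, "dz": 0.0015, "rx": 0, "ry": 0, "rz": 0, "claw": 255}, {"dx": 0, "dy": 0, "dz": 0.0015, "rx": 0, "ry": 0, "rz": 0, "claw": 255}, {"dx": 0, "dy": 0, "dz": 0.001, "rx": 0, "ry": 0, "rz": 0, "claw": 255}, {"dx": 0, "dy": 0, "dz": 0.001, "rx": 0, "ry": 0, "rz": 0, "claw": 255}, {"dx": 0, "dy": 0, "dz": 0, "rx": 0, "ry": 0, "rz": 0, "claw": 255}]}}

```text
time: 9.38
tcp_pos: [0.5298, 0.1753, 0.0896]
ee_rot: [0.298, -3.127, -0.0]
force: [1.5, 1.2, -3.7]
width: 0.175
```

Request:
{"api": "send_rows", "payload": {"steps": [{"dx": 0, "dy": 0, "dz": 0.001, "rx": 0, "ry": 0, "rz": 0, "claw": 255}, {"dx": 0, "dy": 0, "dz": 0, "rx": 0, "ry": 0, "rz": 0, "claw": 255}]}}

```text
time: 9.55
tcp_pos: [0.5298, 0.1754, 0.0887]
ee_rot: [-0.298, 3.127, 0.0]
force: [1.7, 1.0, -2.4]
width: 0.174
```

Request:
{"api": "send_rows", "payload": {"steps": [{"dx": 0, "dy": 0, "dz": 0.001, "rx": 0, "ry": 0, "rz": 0, "claw": 255}, {"dx": 0, "dy": 0, "dz": 0, "rx": 0, "ry": 0, "rz": 0, "claw": 255}]}}

```text
time: 9.72
tcp_pos: [0.5298, 0.1753, 0.0878]
ee_rot: [-0.298, 3.127, 0.0]
force: [2.4, 0.8, -2.8]
width: 0.173
```

Request:
{"api": "send_rows", "payload": {"steps": [{"dx": 0, "dy": 0, "dz": 0.0007, "rx": 0, "ry": 0, "rz": 0, "claw": 255}, {"dx": 0, "dy": 0, "dz": 0, "rx": 0, "ry": 0, "rz": 0, "claw": 255}]}}

```text
time: 9.88
tcp_pos: [0.5298, 0.1753, 0.0877]
ee_rot: [-0.298, 3.127, -0.0]
force: [-0.0, 1.0, 3.9]
width: 0.176
```

Request:
{"api": "send_rows", "payload": {"steps": [{"dx": 0, "dy": 0, "dz": 0.0007, "rx": 0, "ry": 0, "rz": 0, "claw": 255}, {"dx": 0, "dy": 0, "dz": 0, "rx": 0, "ry": 0, "rz": 0, "claw": 255}]}}

```text
time: 10.05
tcp_pos: [0.5299, 0.1754, 0.0877]
ee_rot: [-0.298, 3.127, -0.0]
force: [-2.0, 0.7, 9.5]
width: 0.172
```

Request:
{"api": "send_rows", "payload": {"steps": [{"dx": 0, "dy": 0, "dz": -0.0007, "rx": 0, "ry": 0, "rz": 0, "claw": 170}, {"dx": 0, "dy": 0, "dz": 0, "rx": 0, "ry": 0, "rz": 0, "claw": 100}, {"dx": 0, "dy": 0, "dz": 0, "rx": 0, "ry": 0, "rz": 0, "claw": 0}, {"dx": 0, "dy": 0, "dz": 0, "rx": 0, "ry": 0, "rz": 0, "claw": 0}, {"dx": 0, "dy": 0, "dz": 0, "rx": 0, "ry": 0, "rz": 0, "claw": 0}, {"dx": 0, "dy": 0, "dz": 0, "rx": 0, "ry": 0, "rz": 0, "claw": 0}, {"dx": 0, "dy": 0, "dz": 0, "rx": 0, "ry": 0, "rz": 0, "claw": 0}, {"dx": 0, "dy": 0, "dz": 0, "rx": 0, "ry": 0, "rz": 0, "claw": 0}]}}

```text
time: 10.72
tcp_pos: [0.5297, 0.1753, 0.087]
ee_rot: [0.298, -3.127, 0.0]
force: [-0.6, -0.1, 0.1]
width: 0.997
```

```bash
python3 - <<'E'
from station import r
from h import *
o=r.observe();print(o["tcp_pos"],o["width"],o["force"])
c=r.capture("wrist"); cv2.imwrite("pics/w7.png",c["img"])
E
```

```text
[0.52972259 0.17529591 0.08699579] 0.9974221738735837 [-0.61978734 -0.13835788  0.09543485]
```

View pics/w7.png

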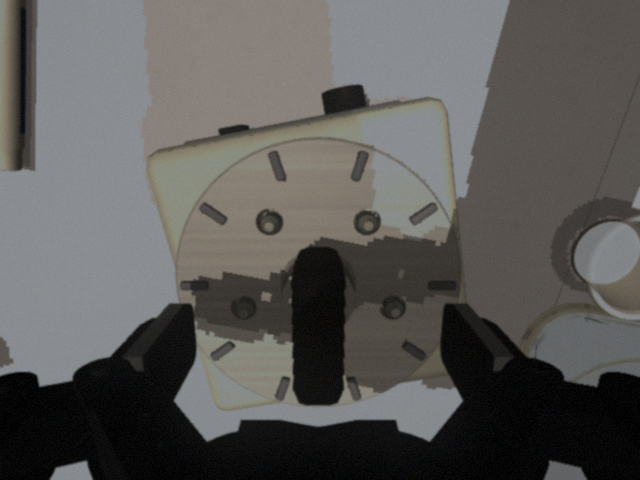

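Pins show inside the holes at (269,222), (368,222), (243,307) and (393,307); the gripper is open and clear. Now I retreat upward.

Request:
{"api": "send_rows", "payload": {"steps": [{"dx": 0, "dy": 0, "dz": -0.01, "rx": 0, "ry": 0, "rz": 0, "claw": 0}, {"dx": 0, "dy": 0, "dz": -0.02, "rx": 0, "ry": 0, "rz": 0, "claw": 0}, {"dx": 0, "dy": 0, "dz": -0.03, "rx": 0, "ry": 0, "rz": 0, "claw": 0}, {"dx": 0, "dy": 0, "dz": -0.03, "rx": 0, "ry": 0, "rz": 0, "claw": 0}, {"dx": 0, "dy": 0, "dz": -0.03, "rx": 0, "ry": 0, "rz": 0, "claw": 0}, {"dx": 0, "dy": 0, "dz": -0.02, "rx": 0, "ry": 0, "rz": 0, "claw": 0}, {"dx": 0, "dy": 0, "dz": 0, "rx": 0, "ry": 0, "rz": 0, "claw": 0}, {"dx": 0, "dy": 0, "dz": 0, "rx": 0, "ry": 0, "rz": 0, "claw": 0}]}}

```text
time: 11.43
tcp_pos: [0.5307, 0.1755, 0.2291]
ee_rot: [-0.298, 3.124, 0.001]
force: [0.1, 0.4, 0.0]
width: 0.997
```

```bash
python3 - <<'E'
from station import r
import cv2,numpy as np
w=r.capture("wrist")["img"]; s=r.capture("scene")["img"]
cv2.imwrite("pics/f.png",np.hstack([cv2.resize(w,(400,300)),cv2.resize(s[140:290,200:400],(400,300),interpolation=cv2.INTER_CUBIC)]))
E
```

```text
(no output)
```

View pics/f.png

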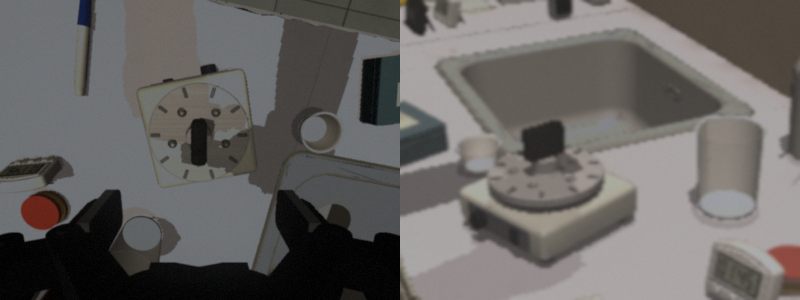

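The rotor lies flat on the hub with the pins in its holes (wrist view, around (200,130)). The bystanders stand where they were and the gripper is well clear.

```bash
python3 -c "
from station import r
print(r.hand_in())"
```

```text
the job is handed in; nothing more can be done
None
```

I fitted the rotor onto the drive unit and handed the job in at about 11.5 s of the 67 s allowed. I picked the rotor up by its bar grip and turned it about 8.4° to match the hub angle of about 10.9° seen from the top camera. It then went down over the spindle and pins to the hub, and I let go and backed off straight up.

**Seating:** the rotor stopped at TCP z 87.7 mm, against 87.6 mm expected for lying flat. The upward force rose only once it touched, and reached about 9.5 N. On the way down the sideways forces stayed around 3 N.

**Final pictures:** four pins show inside their holes (the bar hides the fifth). The rotor lies flat on the hub, and the pen, timer, beaker and cup look undisturbed. The gripper is open and clear, with the force reading near zero.

**Disagreements:**
- The seated TCP was about 1.5 mm from the hub centre I had measured with the top camera. That is within the calibration error plus how the rotor sat in the grip.
- My first three move calls were refused because some row keys were missing; nothing moved.

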